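Shim a specimen platform flush with the chamber stage beside it

ROBOT

A 6-joint arm with a two-finger parallel gripper is mounted at the origin on the work surface. World frame = base frame: x ahead of the robot, y to its left, z up, the work surface at z = 0. Lengths are in m, angles in degrees, forces in N, time in s.
With the tool pointing down it reaches from about 0.375 to 0.9 m from the base axis. Payload 3.1 kg.
Tool frame: the origin (TCP) lies on the centre line of the jaws, within the pads' length; the fingertips stand 25 mm ahead of it and the grasp point (between the pads) lies 6 mm ahead of it; z points along the fingers, y is the line along which they close (so a half turn about z gives the same grasp; the last joint's range is limited). The gripper opens to 87 mm and grips with 3 to 60 N. Pads are 19 mm wide; open, the fingers measure 117 mm over their backs; the gripper's body (75 mm by 190 mm) begins 51 mm behind the grasp point.
Start: joints at [-75.774, 30.224, 82.088, -0, 67.689, -10.227], TCP at [0.259, -0.569, 0.248] pointing down, gripper open.
Joint ranges: [-176.69, 176.69], [-43.24, 126.21], [12.49, 139.97], [-82, 262], [0, 151.66], [-163.58, 163.58]. Speed limits (degrees/s): [159.86, 159.86, 180, 180, 180, 180].

INTERFACE

Orientations are given as a 3x3 rotation matrix whose columns are the frame's x, y, z axes.
In Python, from rig import bot, cams, models gives the robot as it stands. The module is installed in compiled form; this text tells all that it offers.
- The arm moves only by the shell command python3 -m handwheel 'ROWS' [OPENING]. ROWS is JSON, a list of rows, each a list of 6 numbers: the shift along the world's x, y, z each as a share of 1 m, from -1 to 1, then the turn, a rotation vector about the world's x, y, z each as a share of 2 rad, from -1 to 1. In form: [[dx, dy, dz, wx, wy, wz], ...]. A call has exactly 8 rows; each row is the pose to reach, as a shift and turn from the pose commanded when the call began; what a row does not reach only later rows make up. A row lasts 1/12 s, in which the tool goes at most 41.7 mm and 7.16 degrees, less where a joint would pass 70% of its speed; a pose out of reach is approached as far as the arm can. A call with a number of a shift or a turn outside -1 to 1 is refused whole. A call with a gripper value outside its range is refused whole. OPENING is the opening, from -1 (shut) to 1 (fully open), so that 0 is half open, set as the call begins (- or left out, the last holds). The fingers move at their own pace and stop on an object; the grip force is fixed at half the most. Time passes only in rows, so rows that repeat a pose let the fingers close, or fill a call up. It gives the time, the measured TCP pose, the force, the opening and the grip force at its end, in the units of the state.
- bot.read_state(): the state, without advancing time (a new reading comes with each control period).
- cams.capture(name): name is "side" or "top" or "wrist"; returns (picture, depth): 480x640x3 uint8, blue, green, red; 480x640 float32, m along the optical axis (not along the pixel's ray), 0 where there is no reading.
- cams.calibration(name): a dict with "mtx" (3x3 intrinsics, pixels), "R" (3x3) and "t" (3): a world point X has camera coordinates R X + t; the wrist camera has in their place "tool_from_camera" (4x4, takes a point from camera to tool coordinates, whose origin is the TCP and whose axes are the flange's). Camera axes: x right, y down, z forward; pixel columns grow to the right and rows downward; lengths in m; the calibration is good to about 2 mm. The wrist camera is an equidistant fisheye: a pixel r from the principal point sees the ray r / f radians off the axis. A picture is of the moment at which its call begins: read the wrist's pose just before it. calibration takes no time and is no camera call.
- bot.hand_in(): hands the job in; it is judged then, once.
Trained networks look in the newest picture that a camera, given by its name, has taken for a name from the list of things; names that differ only in an ending like _2 or _b are one class to them, and where a whole thing is asked for, a point or a joint stands for the part that bears it (a point fixed in the world has none). Each returns a list of dicts, best first, with "conf" (0 to 1); they miss things now and then, are a little off and sometimes report something else, mostly with a low value. They report only what shows in the picture. A call takes as long as a camera call. They do not tell look-alikes from the thing itself.
- models.spot_in(query, camera): "position" ([column, row] in pixels, amid what is visible of it).
- models.tip_of(query, camera): "position" ([column, row] in pixels: a listed point, or the origin of a listed thing).
The state is a dict: "time_s": time; "joint_positions": joint angles; "qvel": joint speeds; "tau": joint torques, N m; "position": TCP position; "tcp_rot": TCP orientation; "force": force on the tool from outside, world axes, zero at the start; "moment": the same for the moment, N m; "opening": opening from 0.0 (shut) to 1.0 (fully open); "grasp_force": force on a finger pad.
Only numpy, scipy, OpenCV 4.12 (cv2) and the standard library are available. Lean on these libraries where they do the work, as an engineer would, in place of code of your own. Each camera call takes 0.05 s, during which the arm holds its last target. There are 200 camera calls.

TASK

Bring the specimen platform up flush with the chamber stage that stands right beside the riser: pick the spacers that together make up the height and stack them flat and centred on the riser's base, between its two guide pins. Then lower the platform, kept level, over both pins until it rests on the spacers, and let go of it only once it is resting there. Leave the bottle, the dish and the screwdriver where they are.

Things in the scene. Friction and masses are not known exactly. Their poses are not given: they have to be found in the camera images.
- riser: Grey base plate fixed to the table, 70 mm (its x) by 150 mm (its y), 16 mm thick, with two upright steel guide pins, 8 mm in diameter with pointed tips, at y = +55 and -55 mm; the pins' tips are 68 mm above the table. A dark rectangle marks the middle, where the spacers go. Origin: centre of its underside, on the table; z up.
- platform: Specimen platform: flat pale grey metal plate, 50 mm (its x) by 150 mm (its y), 8 mm thick, with two through holes 12 mm in diameter at y = +55 and -55 mm and a glass disc in the middle; about 0.16 kg. Origin: centre of its underside; z up. Lies flat on the table at the start; the same either way round. Loose. It fits over the riser's pins with 2 mm of play all round.
- platform_top (a point): Centre of the platform's top face, 8 mm above its origin; z up.
- spacer_thin: Spacer plate of bare aluminium, 6 mm thick, 36 x 50 mm seen from above (36 along its x, 50 along its y). Origin: centre of its underside; z up. Lies flat on the table at the start. Loose.
- spacer_mid: Spacer plate of brass, 14 mm thick, 36 x 50 mm seen from above (36 along its x, 50 along its y). Origin: centre of its underside; z up. Lies flat on the table at the start. Loose.
- spacer_thick: Spacer plate in blue, 24 mm thick, 36 x 50 mm seen from above (36 along its x, 50 along its y). Origin: centre of its underside; z up. Lies flat on the table at the start. Loose.
- stage_low: Chamber stage with a white top, 44 mm high. Foot 80 x 70 mm, round column, rectangular coloured top 80 x 70 mm with a dark round chamber ring. Origin: centre of its underside, on the table. One of three fixed stages of different height; which of them stands beside the riser changes: that one is about 150 mm from the riser (centre to centre, on its +y side), the other two over 220 mm away.
- stage_low_top (a point): Centre of the top face of the white stage, 44 mm above the table; z up.
- stage_medium: Chamber stage with an orange top, 54 mm high. Foot 80 x 70 mm, round column, rectangular coloured top 80 x 70 mm with a dark round chamber ring. Origin: centre of its underside, on the table. One of three fixed stages of different height; which of them stands beside the riser changes: that one is about 150 mm from the riser (centre to centre, on its +y side), the other two over 220 mm away.
- stage_medium_top (a point): Centre of the top face of the orange stage, 54 mm above the table; z up.
- stage_tall: Chamber stage with a green top, 62 mm high. Foot 80 x 70 mm, round column, rectangular coloured top 80 x 70 mm with a dark round chamber ring. Origin: centre of its underside, on the table. One of three fixed stages of different height; which of them stands beside the riser changes: that one is about 150 mm from the riser (centre to centre, on its +y side), the other two over 220 mm away.
- stage_tall_top (a point): Centre of the top face of the green stage, 62 mm above the table; z up.
- bottle: Amber bottle with a white cap, 54 mm in diameter, 110 mm high. Origin: centre of its underside. A bystander.
- dish: Shallow white round dish, 90 mm in diameter, 15 mm high. Origin: centre of its underside. A bystander.
- screwdriver: Screwdriver with a red handle, lying on the table on the robot's side of the riser, along its own x. A bystander.
Mind the look-alikes: they are no part of the job. Of the things that look like the spacer_thick, take the one that is farthest to the robot's left at the start.

How it is judged:
By the outcome, as a careful person would: the job done as asked, in the order asked, and still so for the second after the job is handed in, with the robot touching nothing.
It also fails if it takes over 72 s, if anything falls off the work surface, if the arm or the gripper's body presses on something with over 40 N, if the wrist force passes 120 N, or if a joint passes its speed limit or range.

## Working session

There is one attempt and no reset: what is moved stays moved. The work goes in short steps, Python scripts to look and compute and a shell command to move; the robot and the scene stay as the last step left them, time stands still between calls to the robot, and variables do not carry over. Pictures are saved under pics/ and viewed, at most 14 in all, crops included, and the job is handed in when it is done.

```bash
mkdir -p pics; python3 - <<'E'
from rig import bot,cams,models
import cv2,numpy as np
s=bot.read_state();print(s['time_s'],s['position'],s['tcp_rot'],s['opening'])
for n in('top','side'):
    p,d=cams.capture(n);cv2.imwrite(f'pics/{n}0.png',p);np.save(f'{n}0.npy',d)
    c=cams.calibration(n);print(n,c)
print(cams.calibration('wrist'))
E
```

```text
0.0 [ 0.25857624 -0.568246    0.24656434] [[ 9.10302083e-01  4.13944239e-01 -5.34019028e-04]
 [ 4.13944398e-01 -9.10299701e-01  2.11890122e-03]
 [ 3.90989592e-04 -2.14989438e-03 -9.99997613e-01]] 0.9986830728724042
top {'mtx': array([[492.84559726,   0.        , 311.24395158],
       [  0.        , 492.84559726, 235.08767734],
       [  0.        ,   0.        ,   1.        ]]), 'R': array([[-2.43190138e-02, -9.99704179e-01,  3.73277670e-04],
       [-9.96276269e-01,  2.42047275e-02, -8.27509989e-02],
       [ 8.27174843e-02, -2.38431037e-03, -9.96570185e-01]]), 't': array([0.02309587, 0.57015942, 1.02374507])}
side {'mtx': array([[482.36123898,   0.        , 314.92329802],
       [  0.        , 482.36123898, 243.36808713],
       [  0.        ,   0.        ,   1.        ]]), 'R': array([[-0.99692485, -0.07696646,  0.01473141],
       [-0.05007925,  0.48114725, -0.8752082 ],
       [ 0.06027371, -0.87325454, -0.48352207]]), 't': array([0.54976553, 0.103376  , 1.14034075])}
{'mtx': array([[371.64829954,   0.        , 317.42697777],
       [  0.        , 371.64829954, 245.85732731],
       [  0.        ,   0.        ,   1.        ]]), 'tool_from_camera': array([[ 8.75523343e-04, -9.58372056e-01, -2.85520989e-01,
         7.82900936e-02],
       [ 9.99997499e-01,  1.42665893e-03, -1.72228634e-03,
        -2.22011159e-04],
       [ 2.05793217e-03, -2.85518767e-01,  9.58370909e-01,
        -1.37135403e-01],
       [ 0.00000000e+00,  0.00000000e+00,  0.00000000e+00,
         1.00000000e+00]])}
```

View pics/top0.png

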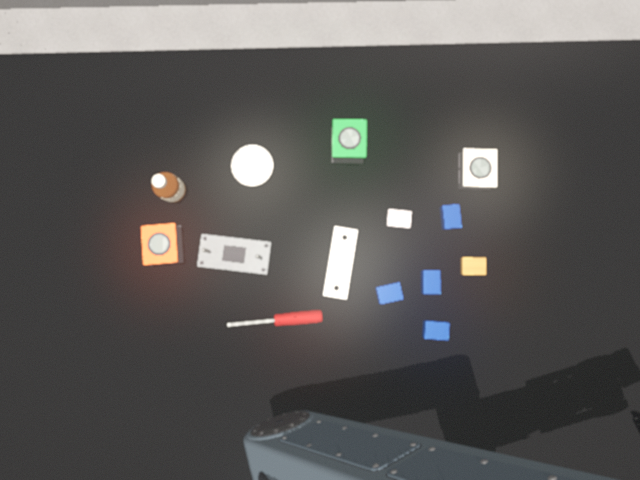

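View pics/side0.png

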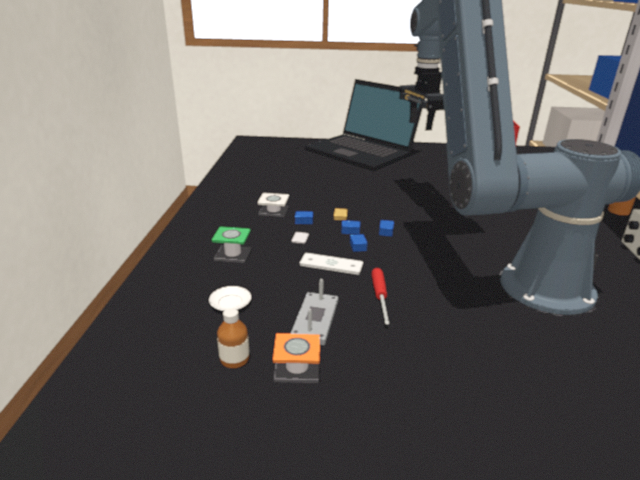

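The top view shows the riser at (234,254) with the orange stage (54 mm) beside it at (160,244). So the spacers must add up to 30 mm, which is thick (24) plus thin (6).
Candidates that look like the thick spacer: blue at (390,293), (452,216), (432,282) and (437,330). The leftmost is (390,293). The thin one is the bare aluminium at (400,218), and the platform is at (340,262).

```bash
cat > h.py <<'E'
import cv2,numpy as np
from rig import bot,cams,models
def ray(cam,px,st=None):
    c=cams.calibration(cam);K=c['mtx']
    px=np.atleast_2d(np.asarray(px,float));v=(px-K[:2,2])/K[0,0]
    if cam!='wrist':
        return -c['R'].T@c['t'], np.c_[v,np.ones(len(v))]@c['R']
    r=np.hypot(*v.T)+1e-12
    d=np.c_[v/r[:,None]*np.sin(r)[:,None],np.cos(r)]
    T=c['tool_from_camera'];R=np.array(st['tcp_rot'])
    return np.array(st['position'])+R@T[:3,3], d@(R@T[:3,:3]).T
def at(cam,px,z,st=None):
    o,d=ray(cam,px,st);return o+d*((z-o[2])/d[:,2])[:,None]
def rect(cam,mask,seed,z,st=None):
    n,l=cv2.connectedComponents(mask.astype(np.uint8));k=l[seed[1],seed[0]]
    if not k:print('no seed');return
    c=cv2.findContours((l==k).astype(np.uint8),0,1)[0][0][:,0]
    P=at(cam,c,z,st)[:,:2]
    (x,y),(w,h),a=cv2.minAreaRect((P*1000).astype(np.float32))
    if w>h: a+=90;w,h=h,w   # a: direction (deg) of short side
    a=(a+90)%180-90
    return np.round([x,y,w,h,a],1)
E
python3 - <<'E'
from h import *
p=cv2.imread('pics/top0.png');h=cv2.cvtColor(p,40);H,S,V=cv2.split(h)
d=np.load('top0.npy')
blue=(H>100)&(H<125)&(S>120)&(V>70)
for s in[(390,293),(432,282),(452,216),(437,330)]:print('blue',rect('top',blue,s,.024))
w=(S<60)&(V>140)
print('thin',rect('top',w,(400,218),.006),'plat',rect('top',w,(340,250),.008))
print('brass',rect('top',(H<30)&(S>100)&(V>100),(474,266),.014))
g=(S<60)&(V>90)
print('riser',rect('top',g,(215,262),.016))
print('stage',rect('top',(H<20)&(S>100)&(V>120),(146,235),.054))
def z(px):
    c=cams.calibration('top');o,r=ray('top',[px]);return (o+r[0]*d[px[1],px[0]])[2]
for q in[(390,293),(432,282),(400,218),(340,262),(215,262),(300,350)]:print(q,z(q))
cv2.imwrite('pics/crop.png',cv2.resize(p[190:350,180:500],None,fx=2.5,fy=2.5,interpolation=2))
E
```

```text
no seed
blue None
no seed
blue None
no seed
blue None
blue [ 365.  -246.7   41.2   54.4   -2.7]
thin [ 604.6 -181.4   41.9   55.8   -6.6] plat [512.1 -51.3  57.6 157.4  79. ]
no seed
brass None
riser [578.8 -51.6 453.1 806.4  -1.7]
stage [558.1 324.1  76.4  87.1 -86.6]
(390, 293) 0.02515381215635637
(432, 282) 0.02468130703457727
(400, 218) 0.007170072936630634
(340, 262) 0.005910331970207849
(215, 262) 0.011628505450903104
(300, 350) 0.0021425759003972367
```

View pics/crop.png

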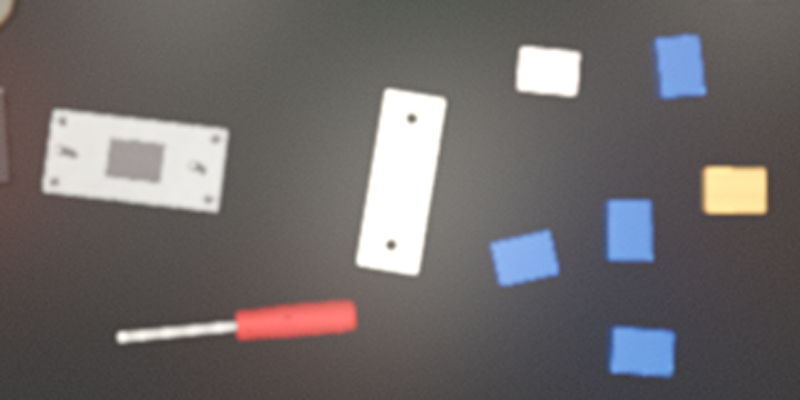

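The crop confirms it: the chosen blue block is at about (390,293), turned about 10°. The thin one is at (400,218), the platform at (340,262) and the riser at (234,254). Next I'll measure the blue block and the riser.

```bash
python3 - <<'E'
from h import *
p=cv2.imread('pics/top0.png');h=cv2.cvtColor(p,40);H,S,V=cv2.split(h)
print(h[293,390],h[262,215],h[245,190],h[244,280])
blue=(H>95)&(H<130)&(S>120)&(V>100)
for s in[(390,293),(432,282),(452,216)]:print('blue',rect('top',blue,s,.024))
for t in(100,115,130):
  g=(S<80)&(V>t);print(t,'riser',rect('top',g,(215,262),.016))
E
```

```text
[108 109 235] [ 15   7 231] [ 5 57 99] [15 16 96]
no seed
blue None
no seed
blue None
no seed
blue None
100 riser [535.3 175.7  77.2 157.4  -8.4]
115 riser [535.5 175.8  75.2 155.5  -8. ]
130 riser [535.5 175.8  74.4 154.5  -8. ]
```

```bash
python3 - <<'E'
from h import *
p=cv2.imread('pics/top0.png');h=cv2.cvtColor(p,40);H,S,V=cv2.split(h)
for z,s in[(.024,(390,293)),(.024,(432,282)),(.024,(452,216))]:print('blue',rect('top',(H>95)&(H<130)&(S>80)&(V>100),s,.024))
E
```

```text
blue [ 444.4 -152.4   39.9   53.8   10.6]
blue [ 466.3 -240.6   42.6   52.5   88.6]
blue [ 603.4 -289.4   42.6   53.5  -86.2]
```

```bash
python3 -m handwheel '[[0.01,0.03,0,0,0,0.05],[0.025,0.06,0,0,0,0.1],[0.04,0.09,-0.01,0,0,0.15],[0.055,0.125,-0.02,0,0,0.2],[0.07,0.16,-0.03,0,0,0.25],[0.085,0.195,-0.04,0,0,0.3],[0.1,0.23,-0.05,0,0,0.35],[0.115,0.26,-0.05,0,0,0.4]]' 0.6; python3 -m handwheel '[[0.015,0.035,0,0,0,0.05],[0.03,0.07,-0.01,0,0,0.1],[0.045,0.105,-0.02,0,0,0.15],[0.06,0.13,-0.03,0,0,0.2],[0.07,0.15,-0.04,0,0,0.265],[0.07,0.156,-0.045,0,0,0.265],[0.07,0.156,-0.045,0,0,0.265],[0.07,0.156,-0.045,0,0,0.265]]'
cat > look.py <<'E'
from h import *
import sys
s=bot.read_state();p,d=cams.capture('wrist');cv2.imwrite('pics/'+sys.argv[1]+'.png',p)
import pickle;pickle.dump((s,d),open(sys.argv[1]+'.pkl','wb'))
R=np.array(s['tcp_rot']);print(s['time_s'],s['position'],'yaw_y',np.degrees(np.arctan2(R[1,1],R[0,1])),R[:,2],s['opening'])
E
python3 look.py w1
```

```text
time_s: 0.77
position: [0.3728, -0.3051, 0.1956]
tcp_rot: [[0.333, 0.943, -0.003], [0.943, -0.333, 0.005], [0.003, -0.005, -1.0]]
force: [-0.0, 0.8, -0.4]
opening: 0.801
grasp_force: 0.0
time_s: 1.43
position: [0.4434, -0.153, 0.1523]
tcp_rot: [[-0.184, 0.983, -0.001], [0.983, 0.184, 0.0], [0.0, -0.001, -1.0]]
force: [-0.2, -0.8, -0.4]
opening: 0.799
grasp_force: 0.0
1.4333 [ 0.44340645 -0.1530249   0.1523091 ] yaw_y 10.595930873959087 [-9.79960045e-04  1.34494725e-04 -9.99999511e-01] 0.7986887970142706
```

View pics/w1.png

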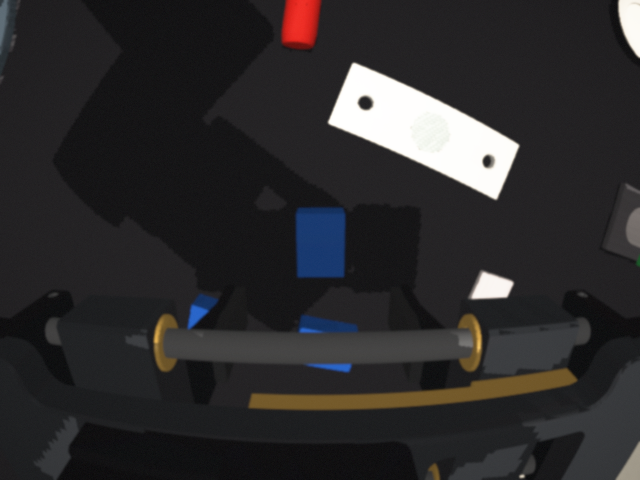

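The wrist view shows the chosen blue block centred at about (320,247), with the platform in full at (425,130) and the thin spacer at (490,285), partly hidden. I'll measure the blue block and the platform from here.

```bash
python3 - <<'E'
from h import *
import pickle
s,d=pickle.load(open('w1.pkl','rb'))
p=cv2.imread('pics/w1.png');h=cv2.cvtColor(p,40);H,S,V=cv2.split(h)
print(h[205:225:2,320],h[272:282:2,320])
b=(H>95)&(H<130)&(S>100)&(V>60)
print('blue all',rect('wrist',b,(320,247),.024,s))
print(at('wrist',[(297,219),(345,219),(345,277),(297,277)],.024,s)*1000)
w=(S<60)&(V>110)
print('plat',rect('wrist',w,(400,130),.008,s))
print(at('wrist',[(365.5,103),(488.5,161)],.008,s)*1000)
E
```

```text
[[120  35  29]
 [110 166  60]
 [108 196  91]
 [108 198  94]
 [109 198 102]
 [109 196 112]
 [109 195 114]
 [109 199 113]
 [108 203 112]
 [109 199 113]] [[109 202 111]
 [109 200 111]
 [109 193  95]
 [115  90  34]
 [130  32  24]]
blue all [ 444.6 -150.3   36.4   54.3   10.7]
[[ 424.46052204 -135.5473151    24.        ]
 [ 458.97279841 -129.03935238   24.        ]
 [ 468.3203356  -173.49853685   24.        ]
 [ 432.13750536 -180.28500902   24.        ]]
plat [512.4 -51.7  52.4 152.3  79.1]
[[458.51094904 -41.67513305   8.        ]
 [566.34417505 -61.81162653   8.        ]]
```

```bash
python3 -m handwheel '[[0.001,0,-0.035,0,0,0],[0.001,0,-0.065,0,0,0],[0.001,0,-0.09,0,0,0],[0.001,0,-0.11,0,0,0],[0.001,0,-0.121,0,0,0],[0.001,0,-0.121,0,0,0],[0.001,0,-0.121,0,0,0],[0.001,0,-0.121,0,0,0]]'; python3 -m handwheel '[[0,0,0,0,0,0],[0,0,0,0,0,0],[0,0,0,0,0,0],[0,0,0,0,0,0],[0,0,0,0,0,0],[0,0,0,0,0,0],[0,0,0,0,0,0],[0,0,0,0,0,0]]' -1
```

```text
time_s: 2.15
position: [0.4452, -0.1542, 0.0324]
tcp_rot: [[-0.183, 0.983, 0.002], [0.983, 0.183, -0.001], [-0.001, 0.001, -1.0]]
force: [0.5, -0.7, -0.2]
opening: 0.802
grasp_force: 0.0
time_s: 2.82
position: [0.4449, -0.1529, 0.0317]
tcp_rot: [[-0.185, 0.983, 0.0], [0.983, 0.185, -0.0], [-0.0, 0.0, -1.0]]
force: [0.9, 0.0, 2.4]
opening: 0.416
grasp_force: 30.0
```

```bash
python3 -m handwheel '[[0,0,0.03,0,0,0],[0,0.005,0.065,0,0,0],[0.005,0.025,0.09,0,0,-0.02],[0.02,0.055,0.105,0,0,-0.05],[0.03,0.09,0.11,0,0,-0.08],[0.04,0.13,0.11,0,0,-0.11],[0.05,0.165,0.11,0,0,-0.14],[0.06,0.2,0.11,0,0,-0.162]]'; python3 -m handwheel '[[0.008,0.03,0,0,0,0],[0.016,0.06,0,0,0,0],[0.022,0.085,0,0,0,0],[0.026,0.105,0,0,0,0],[0.03,0.12,0,0,0,0],[0.031,0.128,0,0,0,0],[0.031,0.128,0,0,0,0],[0.031,0.128,0,0,0,0]]'; python3 look.py w2
```

```text
time_s: 3.48
position: [0.5044, 0.049, 0.1416]
tcp_rot: [[0.14, 0.99, -0.001], [0.99, -0.14, 0.0], [-0.0, -0.001, -1.0]]
force: [0.8, -0.7, -0.7]
opening: 0.411
grasp_force: 30.0
time_s: 4.15
position: [0.535, 0.1749, 0.1411]
tcp_rot: [[0.137, 0.991, -0.001], [0.991, -0.137, -0.001], [-0.001, -0.001, -1.0]]
force: [0.9, -0.4, -0.4]
opening: 0.41
grasp_force: 30.0
4.15 [0.53502772 0.1748794  0.1411095 ] yaw_y -7.855572964297139 [-1.46995805e-03 -6.32731637e-04 -9.99998719e-01] 0.41041636105820867
```

View pics/w2.png

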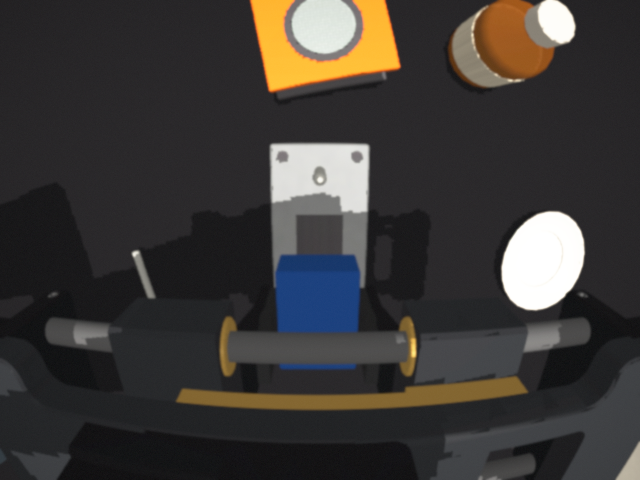

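The riser's far end shows with corners at (270,144) and (369,144). The marked rectangle's top edge runs from (297,214) to (342,214), and the block is held at about (318,300).

```bash
python3 - <<'E'
from h import *
import pickle
s,d=pickle.load(open('w2.pkl','rb'))
p=cv2.imread('pics/w2.png').astype(int).sum(2)//3
# subpixel-ish edges
for r in(150,160,170,185,190,230,245):
    g=np.diff(p[r,250:390]);print(r,250+np.argmax(g[:40])+1,250+70+np.argmin(g[70:])+.0,end=' | ')
for c in(290,310,330,350):
    g=np.diff(p[125:160,c]);print(c,125+np.argmax(g)+1,end=' ; ')
for c in(305,320,335):
    g=np.diff(p[200:225,c]);print(c,200+np.argmin(g)+1,end=' ; ')
print()
L=at('wrist',[(270,150),(270,230),(369,150),(367,230)],.016,s)*1000
print(L)
E_=at('wrist',[(270,144),(369,144),(297,214),(342,214)],.016,s)*1000
print(E_)
print('tcp proj block', at('wrist',[(277,271),(357,271)],.1331,s)*1000)
E
```

```text
150 270 368.0 | 160 270 368.0 | 170 271 368.0 | 185 271 368.0 | 190 271 368.0 | 230 271 366.0 | 245 272 366.0 | 290 143 ; 310 143 ; 330 144 ; 350 144 ; 305 215 ; 320 215 ; 335 215 ; 
[[511.00175133 249.8415575   16.        ]
 [501.72684071 192.48325888  16.        ]
 [579.86364142 240.47319279  16.        ]
 [572.01203463 182.8839926   16.        ]]
[[511.63979908 254.05173912  16.        ]
 [580.3771282  244.70265925  16.        ]
 [523.12251308 201.50916127  16.        ]
 [555.23806749 197.12842406  16.        ]]
tcp proj block [[521.13176199 201.70749974 133.1       ]
 [554.25996584 197.18863951 133.1       ]]
```

```bash
python3 -m handwheel '[[0.001,0.0005,-0.02,0,0,0],[0.001,0.0005,-0.045,0,0,0],[0.001,0.0005,-0.065,0,0,0],[0.001,0.0005,-0.08,0,0,0],[0.001,0.0005,-0.088,0,0,0],[0.001,0.0005,-0.091,0,0,0],[0.001,0.0005,-0.0925,0,0,0],[0.001,0.0005,-0.0925,0,0,0]]'; python3 -m handwheel '[[0,0,-0.0005,0,0,0],[0,0,-0.001,0,0,0],[0,0,-0.001,0,0,0],[0,0,-0.001,0,0,0],[0,0,-0.001,0,0,0],[0,0,-0.001,0,0,0],[0,0,-0.001,0,0,0],[0,0,-0.001,0,0,0]]'
```

```text
time_s: 4.87
position: [0.5371, 0.1751, 0.0495]
tcp_rot: [[0.138, 0.99, 0.001], [0.99, -0.138, 0.0], [0.0, 0.001, -1.0]]
force: [0.1, 0.6, -0.7]
opening: 0.411
grasp_force: 30.0
time_s: 5.53
position: [0.5367, 0.1756, 0.048]
tcp_rot: [[0.138, 0.99, -0.0], [0.99, -0.138, -0.0], [-0.0, -0.0, -1.0]]
force: [-0.0, -0.5, -2.0]
opening: 0.414
grasp_force: 30.0
```

```bash
python3 -m handwheel '[[0,0,-0.0005,0,0,0],[0,0,-0.0005,0,0,0],[0,0,-0.0005,0,0,0],[0,0,-0.0005,0,0,0],[0,0,-0.0005,0,0,0],[0,0,0.01,0,0,0],[0,0,0.03,0,0,0],[0,0,0.06,0,0,0]]' 0.6; python3 -m handwheel '[[0,0,0.03,0,0,0],[0.005,-0.03,0.035,0,0,0],[0.012,-0.065,0.035,0,0,0],[0.02,-0.1,0.035,0,0,0],[0.027,-0.14,0.035,0,0,0],[0.034,-0.18,0.035,0,0,0],[0.042,-0.22,0.035,0,0,0],[0.049,-0.26,0.035,0,0,0.01]]'; python3 -m handwheel '[[0.007,-0.03,0,0,0,0],[0.014,-0.06,0,0,0,0],[0.019,-0.085,0,0,0,0],[0.019,-0.097,0,0,0,0],[0.019,-0.097,0,0,0,0],[0.019,-0.097,0,0,0,0],[0.019,-0.097,0,0,0,0],[0.019,-0.097,0,0,0,0]]'; python3 look.py w3; python3 - <<'E'
from h import *
import pickle
s,d=pickle.load(open('w3.pkl','rb'))
p=cv2.imread('pics/w3.png');H,S,V=cv2.split(cv2.cvtColor(p,40))
w=((S<60)&(V>110)).astype(np.uint8)
n,l,st,c=cv2.connectedComponentsWithStats(w)
for k in range(1,n):
    if st[k][4]>400:
        y,x=np.argwhere(l==k)[st[k][4]//2];print(st[k],c[k].round(),rect('wrist',w,(x,y),.006,s))
E
```

```text
time_s: 6.2
position: [0.535, 0.1753, 0.1072]
tcp_rot: [[0.138, 0.99, -0.005], [0.99, -0.138, -0.001], [-0.001, -0.005, -1.0]]
force: [0.4, 0.1, -0.2]
opening: 0.792
grasp_force: 0.0
time_s: 6.87
position: [0.586, -0.0863, 0.1441]
tcp_rot: [[0.117, 0.993, 0.001], [0.993, -0.117, -0.0], [-0.0, 0.001, -1.0]]
force: [0.8, -0.2, -0.3]
opening: 0.799
grasp_force: 0.0
time_s: 7.53
position: [0.6042, -0.1792, 0.1431]
tcp_rot: [[0.116, 0.993, -0.001], [0.993, -0.116, 0.001], [0.001, -0.001, -1.0]]
force: [-0.6, 0.0, 0.5]
opening: 0.805
grasp_force: 0.0
7.5333 [ 0.60416013 -0.17920211  0.14306407] yaw_y -6.648854182713989 [-0.00120259  0.00105004 -0.99999873] 0.8048329675478831
[ 521   54   54   69 2903] [547.  88.] [809.2 -67.6  57.   58.9  -6.9]
[   94    61   186    71 12100] [188.  97.] [511.6 -51.4  53.  154.2  79.1]
[ 296  213   49   64 3018] [320. 244.] [ 605.1 -181.3   36.6   50.7   -6.6]
[615 441  25  39 505] [631. 466.] [1095.2 -652.9   55.7  168.8   28.8]
```

View pics/w3.png

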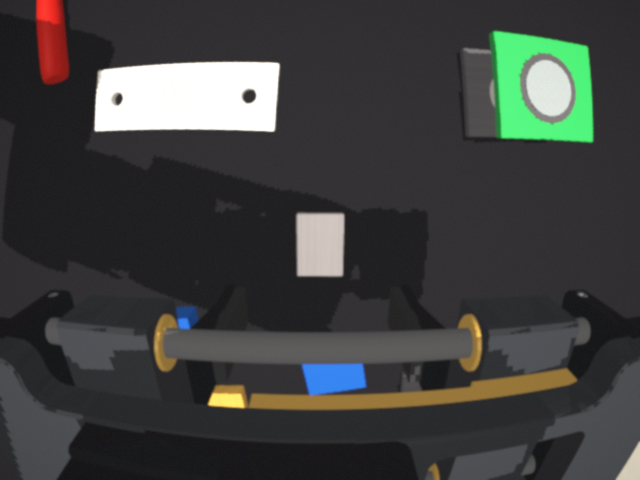

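The thin spacer sits at (320,244), square to the jaws and clear of everything, at world (605,-181). Going down to grasp it.

```bash
python3 -m handwheel '[[0.001,-0.002,-0.035,0,0,0],[0.001,-0.002,-0.065,0,0,0],[0.001,-0.002,-0.09,0,0,0],[0.001,-0.002,-0.105,0,0,0],[0.001,-0.002,-0.112,0,0,0],[0.001,-0.002,-0.115,0,0,0],[0.001,-0.002,-0.1155,0,0,0],[0.001,-0.002,-0.1155,0,0,0]]'; python3 -m handwheel '[[0,0,0,0,0,0],[0,0,0,0,0,0],[0,0,0,0,0,0],[0,0,0,0,0,0],[0,0,0,0,0,0],[0,0,0,0,0,0],[0,0,0,0,0,0],[0,0,0,0,0,0]]' -1
```

```text
time_s: 8.25
position: [0.6065, -0.1833, 0.0285]
tcp_rot: [[0.117, 0.993, 0.002], [0.993, -0.117, -0.001], [-0.001, 0.002, -1.0]]
force: [0.1, -0.2, -0.7]
opening: 0.801
grasp_force: 0.0
time_s: 8.92
position: [0.6058, -0.1835, 0.0277]
tcp_rot: [[0.118, 0.993, 0.0], [0.993, -0.118, -0.0], [-0.0, 0.0, -1.0]]
force: [-1.5, -0.6, 2.0]
opening: 0.402
grasp_force: 30.0
```

```bash
python3 -m handwheel '[[0,0,0.03,0,0,0],[0,0.005,0.07,0,0,0],[-0.005,0.025,0.1,0,0,0],[-0.012,0.06,0.11,0,0,0],[-0.02,0.1,0.11,0,0,0],[-0.028,0.14,0.11,0,0,0],[-0.035,0.18,0.11,0,0,-0.005],[-0.042,0.22,0.11,0,0,-0.01]]'; python3 -m handwheel '[[-0.008,0.04,0,0,0,0],[-0.016,0.08,0,0,0,0],[-0.022,0.108,0,0,0,0],[-0.026,0.127,0,0,0,0],[-0.028,0.135,0,0,0,0],[-0.028,0.137,0,0,0,0],[-0.028,0.137,0,0,0,0],[-0.028,0.137,0,0,0,0]]'; python3 look.py w4; python3 -c "
from h import *
cams.capture('side') and cv2.imwrite('pics/side4.png',cams.capture('side')[0][200:420,200:420])
a=cv2.imread('pics/w4.png')[100:400,150:500];b=cv2.resize(cv2.imread('pics/side4.png'),(300,300))
cv2.imwrite('pics/c4.png',np.hstack([a,b]))"
```

```text
time_s: 9.58
position: [0.563, 0.0382, 0.1377]
tcp_rot: [[0.139, 0.99, 0.0], [0.99, -0.139, 0.0], [0.0, 0.0, -1.0]]
force: [0.4, 0.4, 0.3]
opening: 0.404
grasp_force: 30.0
time_s: 10.25
position: [0.5363, 0.1725, 0.1375]
tcp_rot: [[0.139, 0.99, 0.0], [0.99, -0.139, -0.0], [-0.0, 0.0, -1.0]]
force: [0.3, -0.4, -0.9]
opening: 0.403
grasp_force: 30.0
10.25 [0.53632164 0.17248    0.13752814] yaw_y -7.963595389452897 [ 3.73351271e-04 -4.31931785e-04 -9.99999837e-01] 0.4029054729641736
```

View pics/c4.png

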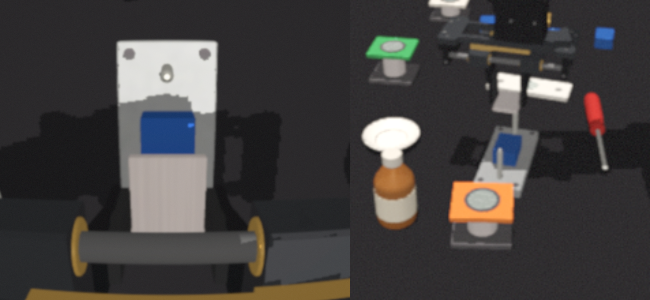

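```bash
python3 - <<'E'
from h import *
import pickle
s,d=pickle.load(open('w4.pkl','rb'));p=cv2.imread('pics/w4.png').astype(int)
u=np.array([.137,.9906]);v=np.array([.9906,-.137]);C=np.array([535.9,175.4])
g=p.sum(2)
print(g[248:264,318],p[206:226,318,0],p[235,284:300,0],p[235,335:352,0],g[262,270:286],g[262,350:364])
for n,q,z in(('thin',[(278,255),(357,255)],.1158),('bluebot',[(291,212),(345,212)],.016),('bluetop',[(291,235),(345,235)],.04)):
    P=at('wrist',q,z,s)[:,:2]*1000
    print(n,P,'along',(P-C)@u,'across',(P-C)@v)
E
```

```text
[223 217 222 223 236 292 365 415 438 467 487 501 505 505 506 506] [120 119 119 118 115 110 106 107 106 106 108 112 121 125 129 128 129 129
 128 127] [117 118 118 117 117 115 117 121 126 127 125 127 127 126 126 125] [126 127 126 127 127 128 126 127 125 123 121 121 121 121 121 120 121] [263 328 355 361 361 361 364 385 428 469 491 498 501 500 496 496] [501 502 501 502 503 488 453 411 377 367 365 361 330 271]
thin [[521.98149689 202.02705002]
 [557.26353354 197.12060899]] along [24.46992082 24.44323937] across [-17.43557503  18.18699289]
bluebot [[520.98872667 201.89999368]
 [558.9616155  196.62402108]] along [24.20804929 24.1839566 ] across [-18.40160649  19.93714543]
bluetop [[520.99213615 191.26168122]
 [555.98480677 186.39707509]] along [13.67020407 13.64532111] across [-16.94078026  18.3894103 ]
```

Both are within 1 mm of centre. Lowering the thin spacer onto the blue block.

```bash
python3 -m handwheel '[[0,0.0005,-0.02,0,0,0],[0,0.0005,-0.04,0,0,0],[0,0.0005,-0.055,0,0,0],[0,0.0005,-0.062,0,0,0],[0,0.0005,-0.066,0,0,0],[0,0.0005,-0.068,0,0,0],[0,0.0005,-0.0695,0,0,0],[0,0.0005,-0.0695,0,0,0]]'; python3 -m handwheel '[[0,0,-0.0005,0,0,0],[0,0,-0.0005,0,0,0],[0,0,-0.0005,0,0,0],[0,0,-0.0005,0,0,0],[0,0,-0.0005,0,0,0],[0,0,-0.0005,0,0,0],[0,0,-0.0005,0,0,0],[0,0,-0.0005,0,0,0]]'
```

```text
time_s: 11.07
position: [0.5363, 0.174, 0.0685]
tcp_rot: [[0.138, 0.99, 0.001], [0.99, -0.138, 0.0], [0.0, 0.001, -1.0]]
force: [-0.4, 0.7, -0.5]
opening: 0.407
grasp_force: 30.0
time_s: 11.73
position: [0.5358, 0.1741, 0.0677]
tcp_rot: [[0.138, 0.99, 0.0], [0.99, -0.138, 0.0], [0.0, 0.0, -1.0]]
force: [0.0, 0.3, 1.5]
opening: 0.399
grasp_force: 30.0
```

```bash
python3 -m handwheel '[[0,0,0,0,0,0],[0,0,0,0,0,0],[0,0,0,0,0,0],[0,0,0,0,0,0],[0,0,0,0,0,0],[0,0,0.01,0,0,0],[0,0,0.03,0,0,0],[0,0,0.06,0,0,0]]' 0.6; python3 -m handwheel '[[0,0,0.02,0,0,0],[-0.002,-0.02,0.02,0,0,0.06],[-0.005,-0.05,0.02,0,0,0.12],[-0.008,-0.08,0.02,0,0,0.18],[-0.011,-0.11,0.02,0,0,0.24],[-0.014,-0.14,0.02,0,0,0.3],[-0.018,-0.17,0.02,0,0,0.36],[-0.022,-0.2,0.02,0,0,0.42]]'; python3 -m handwheel '[[0,-0.01,-0.02,0,0,0.06],[-0.001,-0.02,-0.04,0,0,0.12],[-0.001,-0.025,-0.05,0,0,0.18],[-0.001,-0.025,-0.05,0,0,0.24],[-0.001,-0.025,-0.05,0,0,0.3],[-0.001,-0.025,-0.05,0,0,0.34],[-0.001,-0.025,-0.05,0,0,0.34],[-0.001,-0.025,-0.05,0,0,0.34]]'; python3 look.py w5;python3 - <<'E'
from h import *
p,_=cams.capture('side');a=cv2.resize(p[250:390,230:390],None,fx=2.5,fy=2.5)
p,_=cams.capture('top');b=cv2.resize(p[200:305,180:285],(350,350))
cv2.imwrite('pics/c5.png',np.hstack([a,b]))
E
```

```text
time_s: 12.4
position: [0.5339, 0.1738, 0.1266]
tcp_rot: [[0.138, 0.99, -0.006], [0.99, -0.138, -0.001], [-0.001, -0.006, -1.0]]
force: [1.3, -0.7, 0.4]
opening: 0.79
grasp_force: 0.0
time_s: 13.07
position: [0.5136, -0.0273, 0.1484]
tcp_rot: [[-0.65, 0.76, 0.001], [0.76, 0.65, -0.0], [-0.001, 0.001, -1.0]]
force: [0.8, 0.3, -0.3]
opening: 0.797
grasp_force: 0.0
time_s: 13.73
position: [0.513, -0.051, 0.0981]
tcp_rot: [[-0.982, 0.19, 0.001], [0.19, 0.982, -0.0], [-0.001, -0.0, -1.0]]
force: [-0.2, -0.7, 0.4]
opening: 0.799
grasp_force: 0.0
13.7333 [ 0.5129646  -0.05096564  0.09809027] yaw_y 79.05332745903745 [ 7.18897402e-04 -2.08422483e-04 -9.99999720e-01] 0.7985010762617581
```

View pics/c5.png

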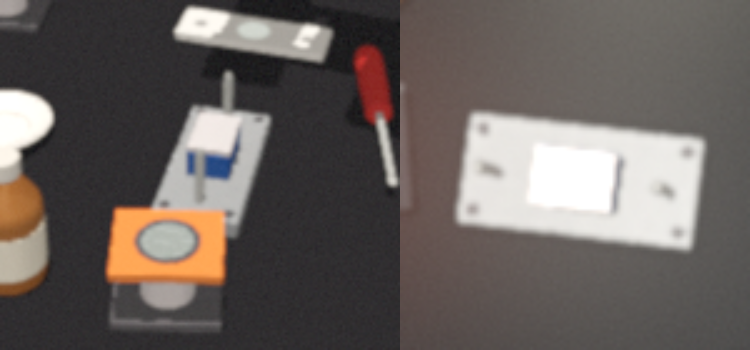

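The spacers are stacked flat and centred between the pins. Now I'll grasp the platform.

```bash
python3 -m handwheel '[[-0.001,-0.0005,-0.03,0,0,0],[-0.001,-0.0005,-0.05,0,0,0],[-0.001,-0.0005,-0.062,0,0,0],[-0.001,-0.0005,-0.068,0,0,0],[-0.001,-0.0005,-0.071,0,0,0],[-0.001,-0.0005,-0.071,0,0,0],[-0.001,-0.0005,-0.071,0,0,0],[-0.001,-0.0005,-0.071,0,0,0]]'; python3 -m handwheel '[[0,0,0,0,0,0],[0,0,0,0,0,0],[0,0,0,0,0,0],[0,0,0,0,0,0],[0,0,0,0,0,0],[0,0,0,0,0,0],[0,0,0,0,0,0],[0,0,0,0,0,0]]' -1
```

```text
time_s: 14.55
position: [0.5123, -0.0515, 0.0273]
tcp_rot: [[-0.982, 0.188, 0.002], [0.188, 0.982, -0.001], [-0.002, -0.0, -1.0]]
force: [0.1, -0.3, 0.0]
opening: 0.798
grasp_force: 0.0
time_s: 15.22
position: [0.5119, -0.0515, 0.0268]
tcp_rot: [[-0.982, 0.188, 0.0], [0.188, 0.982, -0.0], [-0.0, -0.0, -1.0]]
force: [-0.8, -0.5, 3.8]
opening: 0.573
grasp_force: 30.0
```

```bash
python3 -m handwheel '[[0,0,0.02,0,0,0],[0,0,0.045,0,0,0],[0,0,0.075,0,0,-0.03],[0.002,0.01,0.1,0,0,-0.08],[0.005,0.03,0.105,0,0,-0.135],[0.008,0.055,0.105,0,0,-0.19],[0.011,0.08,0.105,0,0,-0.25],[0.014,0.11,0.105,0,0,-0.31]]'; python3 -m handwheel '[[0.002,0.025,0,0,0,-0.06],[0.004,0.05,0,0,0,-0.12],[0.006,0.075,0,0,0,-0.18],[0.008,0.095,0,0,0,-0.24],[0.009,0.11,0,0,0,-0.3],[0.01,0.116,0,0,0,-0.36],[0.01,0.117,0,0,0,-0.41],[0.01,0.117,0,0,0,-0.448]]'; python3 -m handwheel '[[0,0,0,0,0,0],[0,0,0,0,0,0],[0,0,0,0,0,0],[0,0,0,0,0,0],[0,0,0,0,0,0],[0,0,0,0,0,0],[0,0,0,0,0,0],[0,0,0,0,0,0]]'; python3 look.py w6
```

```text
time_s: 15.88
position: [0.5254, 0.059, 0.1313]
tcp_rot: [[-0.685, 0.729, -0.001], [0.729, 0.685, -0.0], [0.0, -0.001, -1.0]]
force: [-0.2, 0.6, -2.0]
opening: 0.57
grasp_force: 30.0
time_s: 16.55
position: [0.5349, 0.1765, 0.1306]
tcp_rot: [[0.137, 0.991, -0.002], [0.991, -0.137, -0.0], [-0.0, -0.002, -1.0]]
force: [-0.6, -0.1, -1.7]
opening: 0.569
grasp_force: 30.0
time_s: 17.22
position: [0.5358, 0.1755, 0.1316]
tcp_rot: [[0.134, 0.991, 0.0], [0.991, -0.134, 0.0], [0.0, 0.0, -1.0]]
force: [-0.1, 0.8, -1.6]
opening: 0.567
grasp_force: 30.0
17.2167 [0.53577547 0.17552097 0.13158916] yaw_y -7.674209404441763 [ 5.05426015e-05  8.61464383e-06 -9.99999999e-01] 0.5671157784327446
```

View pics/w6.png

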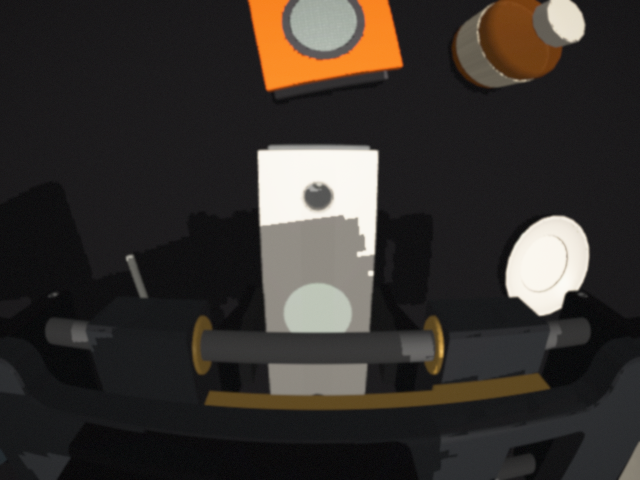

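The platform is level over the riser, with its +y hole at (318,196). I'll compare that hole with the pin.

```bash
python3 - <<'E'
from h import *
import pickle
u=np.array([.135,.9908]);v=np.array([.9908,-.135]);C=np.array([535.9,175.4])
s,_=pickle.load(open('w6.pkl','rb'));p=cv2.imread('pics/w6.png').astype(int).sum(2)//3
m=(p[175:220,295:342]<120).astype(np.uint8);n,l,st,c=cv2.connectedComponentsWithStats(m);k=1+np.argmax(st[1:,4]);c6=c[k]+[295,175];print(st[k],c6)
def rep(n,q,z,s):
    P=at('wrist',q,z,s)[:,:2]*1000;print(n,P.round(1),'al',((P-C)@u).round(1),'ac',((P-C)@v).round(1))
rep('hole',[c6],.1128,s)
rep('plat end',[(258,151),(378,151)],.1128,s)
s2,_=pickle.load(open('w2.pkl','rb'));q=cv2.imread('pics/w2.png').astype(int).sum(2)//3
print(q[164:192,308:334:2])
for z in(.016,.068):rep('pin320,178 z%g'%z,[(320,178)],z,s2)
a=cv2.resize(cv2.imread('pics/w2.png')[155:200,295:345].astype(np.uint8),None,fx=8,fy=8)
b=cv2.resize(cv2.imread('pics/w6.png')[175:220,295:345].astype(np.uint8),None,fx=8,fy=8)
cv2.imwrite('pics/c6.png',np.hstack([a,b]))
E
```

```text
[ 10  10  26  24 439] [318.06833713 197.09567198]
hole [[542.7 229.1]] al [54.1] ac [-0.5]
plat end [[520.4 252.1]
 [570.2 245.5]] al [73.9 74.1] ac [-25.7  24.6]
[[224 224 224 223 224 222 222 222 223 223 223 223 223]
 [224 224 224 224 220 213 211 220 223 223 223 223 223]
 [224 224 223 222 206 182 179 204 221 223 224 223 222]
 [223 224 224 219 179 148 146 174 214 223 224 223 223]
 [224 224 224 207 152 131 131 147 194 222 224 223 222]
 [223 224 223 192 135 128 129 135 173 220 224 223 222]
 [224 224 222 179 129 128 130 131 160 216 224 223 222]
 [223 224 220 169 126 130 131 132 154 215 223 223 222]
 [224 224 218 163 128 134 135 134 148 211 223 222 222]
 [223 224 215 156 133 141 142 139 144 204 223 223 223]
 [223 223 202 146 139 150 154 148 144 195 222 223 223]
 [223 222 185 135 145 160 167 157 148 188 222 223 224]
 [222 222 177 132 147 172 191 169 151 186 221 223 223]
 [223 222 175 132 148 197 224 189 154 180 222 223 223]
 [222 221 176 133 155 227 243 213 156 174 222 224 223]
 [223 222 185 136 162 238 248 226 158 175 222 223 223]
 [223 222 201 145 159 237 248 222 154 179 222 224 224]
 [222 223 212 159 147 222 239 201 150 192 222 223 223]
 [222 223 218 172 138 183 209 165 154 204 222 224 223]
 [223 223 220 192 145 149 160 143 171 216 223 222 223]
 [223 223 222 209 168 148 147 157 197 221 223 222 222]
 [224 224 223 220 197 177 174 189 216 222 223 222 221]
 [224 224 223 222 216 207 205 214 221 222 222 221 221]
 [224 224 223 223 221 218 220 221 222 222 222 221 221]
 [223 224 223 222 221 221 220 221 221 222 221 221 221]
 [223 224 222 222 220 221 221 220 221 221 221 221 221]
 [223 223 223 221 220 219 219 220 219 220 221 221 221]
 [223 222 222 220 219 217 212 207 209 217 221 220 221]]
pin320,178 z0.016 [[543. 225.]] al [50.2] ac [0.4]
pin320,178 z0.068 [[543.5 230.6]] al [55.7] ac [0.1]
```

View pics/c6.png

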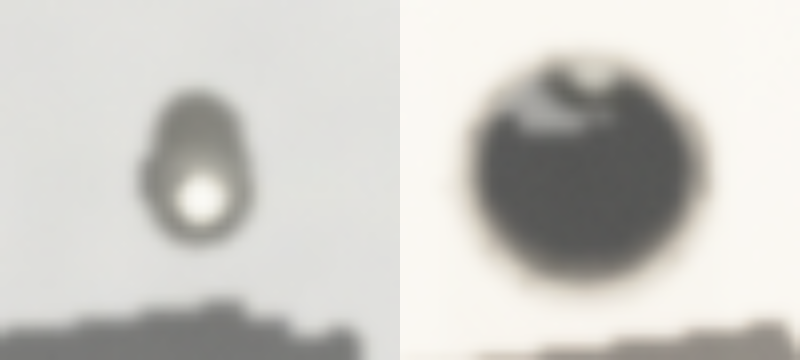

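The hole is about 0.9 mm short along y and 0.5 mm off across, so I'll shift by (+0.6, +0.8) mm and lower onto the pin tips.

```bash
python3 -m handwheel '[[0.0006,0.0008,-0.008,0,0,0],[0.0006,0.0008,-0.018,0,0,0],[0.0006,0.0008,-0.025,0,0,0],[0.0006,0.0008,-0.03,0,0,0],[0.0006,0.0008,-0.033,0,0,0],[0.0006,0.0008,-0.037,0,0,0],[0.0006,0.0008,-0.041,0,0,0],[0.0006,0.0008,-0.044,0,0,0]]'; python3 -m handwheel '[[0,0,-0.002,0,0,0],[0,0,-0.004,0,0,0],[0,0,-0.006,0,0,0],[0,0,-0.008,0,0,0],[0,0,-0.01,0,0,0],[0,0,-0.012,0,0,0],[0,0,-0.013,0,0,0],[0,0,-0.013,0,0,0]]'; python3 look.py w7
```

```text
time_s: 17.93
position: [0.5364, 0.1764, 0.0871]
tcp_rot: [[0.134, 0.991, -0.0], [0.991, -0.134, -0.0], [-0.0, -0.0, -1.0]]
force: [-0.5, 0.4, -1.1]
opening: 0.568
grasp_force: 30.0
time_s: 18.6
position: [0.5362, 0.1764, 0.0743]
tcp_rot: [[0.134, 0.991, -0.0], [0.991, -0.134, -0.0], [-0.0, -0.0, -1.0]]
force: [0.1, 0.4, -2.3]
opening: 0.572
grasp_force: 30.0
18.6 [0.53619113 0.17637632 0.07428626] yaw_y -7.6764277927799025 [-4.54086080e-04 -6.30402143e-05 -9.99999895e-01] 0.5719553122723171
```

No contact force, so both pins are in. Seating it now.

```bash
python3 -m handwheel '[[0,0,-0.0005,0,0,0],[0,0,-0.001,0,0,0],[0,0,-0.0013,0,0,0],[0,0,-0.0016,0,0,0],[0,0,-0.0018,0,0,0],[0,0,-0.002,0,0,0],[0,0,-0.002,0,0,0],[0,0,-0.002,0,0,0]]'
```

```text
time_s: 19.32
position: [0.5364, 0.1764, 0.0729]
tcp_rot: [[0.134, 0.991, 0.0], [0.991, -0.134, 0.0], [0.0, 0.0, -1.0]]
force: [-0.5, 0.1, 1.4]
opening: 0.571
grasp_force: 30.0
```

```bash
python3 -c "
from h import *
a=cv2.imread('pics/w7.png')[120:400,180:460]
p,_=cams.capture('side');b=cv2.resize(p[250:390,230:370],(420,420));b=b
cv2.imwrite('pics/c7.png',np.hstack([cv2.resize(a,(380,380)),cv2.resize(b,(380,380))]))"
```

```text
(no output)
```

View pics/c7.png

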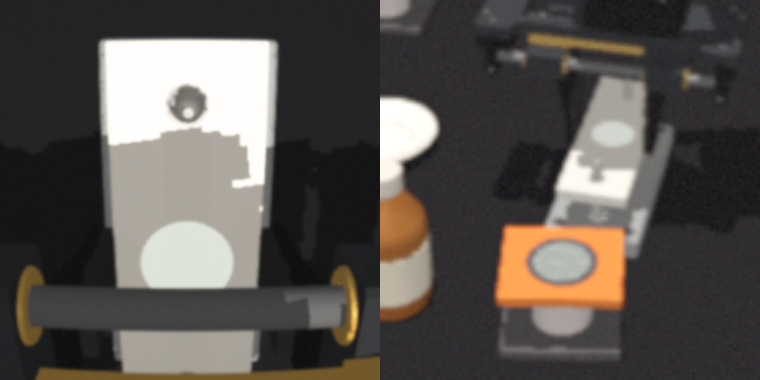

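The pin shows in the hole, and the force has changed sign at z = 0.0729 (0.0728 predicted), so the platform is resting. I'll press a touch more, then release.

```bash
python3 -m handwheel '[[0,0,-0.0005,0,0,0],[0,0,-0.0005,0,0,0],[0,0,-0.0005,0,0,0],[0,0,-0.0005,0,0,0],[0,0,-0.0005,0,0,0],[0,0,-0.0005,0,0,0],[0,0,-0.0005,0,0,0],[0,0,-0.0005,0,0,0]]'; python3 -m handwheel '[[0,0,0,0,0,0],[0,0,0,0,0,0],[0,0,0,0,0,0],[0,0,0,0,0,0],[0,0,0,0,0,0],[0,0,0,0,0,0],[0,0,0,0,0,0],[0,0,0,0,0,0]]' 0.6; python3 -m handwheel '[[0,0,0.01,0,0,0],[0,0,0.03,0,0,0],[0,0,0.06,0,0,0],[0,0,0.09,0,0,0],[0,-0.03,0.12,0,0,0],[0,-0.06,0.13,0,0,0],[0,-0.1,0.13,0,0,0],[0,-0.14,0.13,0,0,0]]'; python3 -m handwheel '[[0,-0.03,0,0,0,0],[0,-0.06,0,0,0,0],[0,-0.08,0,0,0,0],[0,-0.08,0,0,0,0],[0,-0.08,0,0,0,0],[0,-0.08,0,0,0,0],[0,-0.08,0,0,0,0],[0,-0.08,0,0,0,0]]'; python3 - <<'E'
from h import *
p,d=cams.capture('side');a=cv2.resize(p[250:390,230:370],(380,380))
p,d=cams.capture('top');b=cv2.resize(p[200:305,180:285],(380,380))
o,r=ray('top',[(0,0)])
for q in[(212,251),(254,259),(160,232)]:
    o,r=ray('top',[q]);print(q,(o+r[0]*np.median(d[q[1]-2:q[1]+3,q[0]-2:q[0]+3]))[2])
cv2.imwrite('pics/c8.png',np.hstack([a,b]))
E
```

```text
time_s: 20.03
position: [0.5364, 0.1764, 0.0728]
tcp_rot: [[0.134, 0.991, 0.0], [0.991, -0.134, 0.0], [0.0, 0.0, -1.0]]
force: [-2.1, 0.3, 6.7]
opening: 0.568
grasp_force: 30.0
time_s: 20.7
position: [0.5364, 0.1764, 0.072]
tcp_rot: [[0.134, 0.991, -0.0], [0.991, -0.134, -0.0], [-0.0, -0.0, -1.0]]
force: [-0.6, 0.1, -0.1]
opening: 0.796
grasp_force: 0.0
time_s: 21.37
position: [0.5369, 0.0356, 0.2044]
tcp_rot: [[0.131, 0.991, 0.004], [0.991, -0.131, -0.001], [-0.0, 0.004, -1.0]]
force: [1.5, -0.4, 0.0]
opening: 0.802
grasp_force: 0.0
time_s: 22.03
position: [0.5362, -0.0423, 0.2022]
tcp_rot: [[0.132, 0.991, -0.0], [0.991, -0.132, 0.0], [0.0, -0.0, -1.0]]
force: [1.3, 0.1, 0.4]
opening: 0.802
grasp_force: 0.0
(212, 251) 0.05424979217157255
(254, 259) 0.054407917361355196
(160, 232) 0.05533601979053948
```

View pics/c8.png

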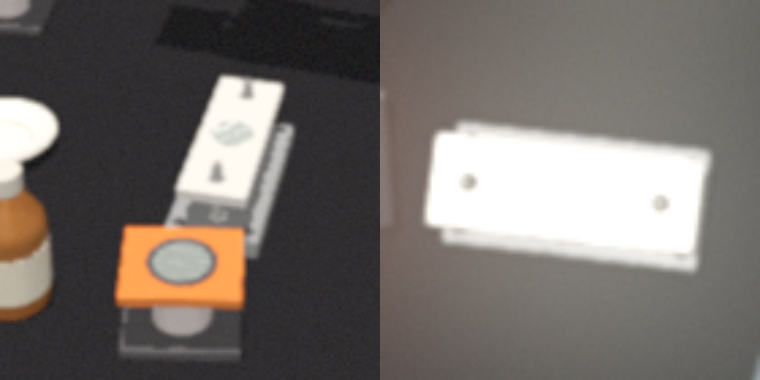

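The platform is level at 54 mm with both pins through its holes, flush with the orange stage.

```bash
python3 -c "
from rig import bot
print(bot.hand_in())"
```

```text
the job is handed in; nothing more can be done
None
```

The job is handed in: the platform rests level on the blue 24 mm and aluminium 6 mm spacers with both pins through it, its top at about 54 mm, flush with the orange stage, after about 22 s on the robot's clock.

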